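# Slide the clipboard out over the edge of the desk riser

## Robot

A 6-joint arm with a two-finger parallel gripper is mounted at the origin on the work surface. World frame = base frame: x ahead of the robot, y to its left, z up, the work surface at z = 0. Lengths are in m, angles in rad, forces in N, time in s.
With the tool pointing down it reaches from about 0.3 to 0.775 m from the base axis. Payload 14.6 kg.
Tool frame: the origin (TCP) lies on the centre line of the jaws, within the pads' length; the fingertips stand 19 mm ahead of it and the grasp point (between the pads) is the TCP (ctrl.tip_reach is the distance from the TCP to the fingertips, in m); x points along the fingers, y is the direction in which the jaws open and shut, and the axes are right-handed (so a half turn about x gives the same grasp; the last joint's range is limited). The gripper opens to 94 mm and grips with 3 to 60 N. Pads are 16 mm wide; open, the fingers measure 119 mm over their backs; the gripper's body (75 mm by 177 mm) begins 78 mm behind the grasp point.
Start: joints at [-1.276, 0.3, 1.521, -0, 1.321, -0.067], TCP at [0.195, -0.514, 0.192] pointing down, gripper open.
Joint ranges: [-3.03, 3.03], [-0.79, 2.21], [0.23, 2.52], [-1.04, 4.18], [0, 3.07], [-2.55, 2.55]. Speed limits (rad/s): [2.22, 2.22, 2.57, 3.14, 3.14, 3.14].

## Interface

Orientations are given as [roll, pitch, yaw] about the fixed x, y, z axes, in that order (R = Rz(yaw) Ry(pitch) Rx(roll)).
In Python, from station import ctrl, optics, models gives the robot as it stands. The module is installed in compiled form; this text tells all that it offers.
- The arm moves only by the tool arm_command, never from a script. Its argument "deltas" is a list of rows, each an object with "translation": the shift along the tool's x, y, z in units of 25 mm (1.0 is 25 mm), a list of three; "turn": the turn, a rotation vector about the tool's x, y, z in units of 5 degrees (1.0 is 5 degrees), a list of three. In form: [{"translation": [x, y, z], "turn": [rx, ry, rz]}, ...]. A call has 1 to 12 rows; each row is the pose to reach, as a shift and turn from the pose commanded when the call began, along the tool's axes at that moment; what a row does not reach only later rows make up. A row lasts 1/12 s, in which the tool goes at most 41.7 mm and 7.16 degrees, less where a joint would pass 70% of its speed; a pose out of reach is approached as far as the arm can. A call with a gripper value outside its range is refused whole. "gripper" is the finger opening in mm, from 0 to 94, set as the call begins (left out, the last holds). The fingers move at their own pace and stop on an object; "force" is the grip in N (left out, the last holds). Time passes only in rows, so rows that repeat a pose let the fingers close. It gives the time, the measured TCP pose, the force and the opening at its end, in the units of the state.
- ctrl.get_obs(): the state, without advancing time (a new reading comes with each control period).
- optics.camera(name): name is "scene" or "top" or "wrist"; returns the picture (400x640x3 uint8, red, green, blue); there is no depth.
- optics.get_calibration(name): a dict with "K" (3x3 intrinsics, pixels), "origin" and "orientation" of the camera in the world. Camera axes: x right, y down, z forward; pixel columns grow to the right and rows downward; lengths in m; the calibration is good to about 2 mm. A picture is of the moment at which its call begins: read the wrist's pose just before it. get_calibration takes no time and is no camera call; for the wrist camera it gives the pose at the moment of the call.
- ctrl.hand_in(): hands the job in, once; it reports no verdict.
Trained networks look in the newest picture that a camera, given by its name, has taken for a name from the list of things; names that differ only in an ending like _2 or _b are one class to them, and where a whole thing is asked for, a point or a joint stands for the part that bears it (a point fixed in the world has none). Each returns a list of dicts, best first, with "score" (0 to 1); they miss things now and then, are a little off and sometimes report something else, mostly with a low value. They report only what shows in the picture. A call takes as long as a camera call. They do not tell look-alikes from the thing itself.
- models.look_for(target, camera): "box" ([left, top, right, bottom] in pixels, round what is visible of it).
- models.cut_out(target, camera): "pixels" (400x640 bool, what is visible of it) and "box" ([left, top, right, bottom] in pixels, round what is visible of it).
- models.mark_of(target, camera): "at" ([column, row] in pixels: a listed point, or the origin of a listed thing).
The state is a dict: "time_s": time; "qpos": joint angles; "joint_vel": joint speeds; "tau": joint torques, N m; "ee_pos": TCP position; "eef_rot": TCP orientation; "force": force on the tool from outside, world axes, zero at the start; "moment": the same for the moment, N m; "grip_width": finger opening in m.
Only numpy, scipy, OpenCV 4.12 (cv2) and the standard library are available. Lean on these libraries where they do the work, as an engineer would, in place of code of your own. Each camera call takes 0.05 s, during which the arm holds its last target.

## Task

The small clipboard lies flat on the white desk riser and cannot be picked up like that. With your fingertips, gently slide it toward the robot until 4 cm of its long side stick out over the riser's front edge, square to that edge, so that someone can take it from there. Keep it flat on the riser all the time - do not pinch, lift or tip it - and leave the notebook, the mug and all the other things where they are.

Things in the scene. Friction and masses are not known exactly. Their poses are not given: they have to be found in the camera images.
- clipboard: The only clipboard (loose, 0.14 to 0.28 kg): brown board 120 (x) by 172 (y) by 5 mm lying crosswise, clip at its +y end. Origin: centre of its underside, z up. Fixed on top: a stiff white pad, x -52 to 52, y -82 to 60 mm, 9 mm above the underside; a steel clip, x -35 to 35, y 41 to 82 mm, 20 mm above it. Slides with dry friction and stays where left; pushed off-centre it turns.
- clipboard_front (a point): Middle of the clipboard's near long side (-x side) at its underside, 60 mm from the origin; axes as the clipboard. This side has to overhang. It starts 2 to 6 cm behind the riser's front edge, up to 0.2 rad out of square. Behind the far long side are at least 20 mm of free riser top, then free air.
- riser: Desk riser that does not move during the job: a white board 220 (x) by 600 (y) by 18 mm on steel side frames, its top 85 mm above the desk, near long edge toward the robot (-x side), no lip. A keyboard lies under it. Origin: on the desk under its centre; it may be turned up to 0.15 rad about z.
- riser_edge (a point): Middle of the riser's front (near, -x) top edge, 110 mm from the riser's centre line, 85 mm above the desk. Axes as the riser: y along the edge, x from the edge inward over the riser top (away from the robot), z up. The overhang is how far the clipboard's near side lies beyond this edge, to -x.
- notebook: Bystander on the riser, at the other end from the clipboard (either end): black hardback pocket notebook 105 (x) by 150 (y) by 14 mm, no clip. Origin: centre of its underside. Leave it alone.
- mug: Bystander on the riser, near the middle at the back: white mug, 80 mm across, 92 mm high, handle roughly away from the robot. Origin: centre of its underside.
- stapler: Bystander on the riser, near the middle at the front: stapler 104 mm long (x), 30 mm wide, 52 mm high. Origin: centre of its underside.
- tape_dispenser: Bystander on the desk beyond the riser: black tape dispenser 145 by 55 mm, 87 mm high. Origin: centre of its underside.
- pen_pot: Bystander on the desk right of the riser: round steel pot 80 mm across, 98 mm high, with pens up to 170 mm high. Origin: centre of its underside.
- calculator: Bystander on the desk right of the riser: desk calculator 150 by 100 by 18 mm. Origin: centre of its underside.
- note_block: Bystander on the desk beyond the riser: yellow block of sticky notes, 76 by 76 by 35 mm. Origin: centre of its underside.
- hole_punch: Bystander on the desk left of the riser: two-hole punch 105 by 120 mm, 68 mm high. Origin: centre of its underside.
Mind the look-alikes: they are no part of the job. Leave any purple or red look-alike of the clipboard alone.

How it is judged:
By the outcome, as a careful person would: the job done as asked, in the order asked, and still so for the second after the job is handed in, with the robot touching nothing.
It also fails if it takes over 45 s, if anything falls off the work surface, if the arm or the gripper's body presses on something with over 40 N, if the wrist force passes 120 N, or if a joint passes its speed limit or range.

## Working session

There is one attempt and no reset: what is moved stays moved. The work goes in short steps, Python scripts to look and compute and a tool call to move; the robot and the scene stay as the last step left them, time stands still between calls to the robot, and variables do not carry over. Pictures are saved under pics/ and viewed, and the job is handed in when it is done.

Besides the shell and the picture viewer there is one more tool, called after ">>>" by a JSON object that holds its "name" and its "arguments". arm_command: Moves the arm, as the interface text tells. Its arguments: {"type":"object","properties":{"deltas":{"type":"array"},"gripper":{"type":"number"},"force":{"type":"number"}},"required":["deltas"]}

```bash
mkdir -p pics
python3 - <<'E'
from station import ctrl, optics, models
import cv2
o=ctrl.get_obs(); print(o)
for n in ["top","scene"]:
    im=optics.camera(n); cv2.imwrite(f"pics/{n}0.png",im[:,:,::-1])
    c=optics.get_calibration(n); print(n,c)
    for t in ["clipboard","riser","notebook","mug","stapler"]:
        print(t,[(round(d['score'],2),[round(float(v)) for v in d['box']]) for d in models.look_for(t,n)])
E
```

```text
{'time_s': 0.0, 'qpos': array([-1.27561139e+00,  3.00494507e-01,  1.52158040e+00, -5.98588257e-06,
        1.32070612e+00, -6.65990109e-02]), 'joint_vel': array([-4.07934295e-05, -7.31106186e-05, -6.96672062e-04,  1.92067352e-04,
        2.17750129e-04,  6.43947597e-04]), 'tau': array([-2.76929022e-03, -5.31802976e+01, -3.52739382e+01,  7.07623176e-02,
        2.43918254e-02, -8.99471388e-05]), 'ee_pos': array([ 0.19458322, -0.5141292 ,  0.19177379]), 'eef_rot': array([-1.63251652,  1.56960794,  1.87086157]), 'force': array([0.343588  , 0.48021689, 0.95132249]), 'moment': array([ 0.00670084,  0.0056915 , -0.02839908]), 'grip_width': 0.0942656062850391}
top {'K': array([[463.76193994,   0.        , 325.87508569],
       [  0.        , 463.76193994, 203.26334513],
       [  0.        ,   0.        ,   1.        ]]), 'origin': array([ 0.42619197, -0.1146177 ,  1.52879529]), 'orientation': array([-3.08503572,  0.01114772, -1.54238922])}
clipboard [(0.92, [327, 183, 389, 223]), (0.92, [478, 202, 529, 263]), (0.9, [188, 255, 247, 309]), (0.78, [332, 247, 386, 309])]
riser [(0.94, [209, 158, 405, 235])]
notebook [(0.85, [232, 180, 282, 216])]
mug [(0.66, [294, 151, 318, 188])]
stapler [(0.69, [293, 152, 324, 187]), (0.62, [303, 191, 315, 226])]
scene {'K': array([[432.89298706,   0.        , 315.14794402],
       [  0.        , 432.89298706, 205.73263413],
       [  0.        ,   0.        ,   1.        ]]), 'origin': array([1.1007695 , 0.41885976, 1.18010103]), 'orientation': array([-2.51383332, -0.01204581,  2.32398307])}
clipboard [(0.91, [316, 144, 362, 186]), (0.89, [269, 167, 328, 212]), (0.6, [204, 109, 246, 146]), (0.6, [426, 209, 492, 263])]
riser [(0.86, [241, 159, 434, 319])]
notebook [(0.55, [344, 223, 406, 280])]
mug [(0.56, [298, 210, 331, 246])]
stapler [(0.57, [331, 196, 351, 226]), (0.27, [234, 134, 280, 169])]
```

Run:
```python
import cv2
im=cv2.imread("pics/top0.png")
cv2.imwrite("pics/top0c.png",cv2.resize(im[140:325,180:430],None,fx=3.2,fy=3.2,interpolation=cv2.INTER_CUBIC))
```

```text
(no output)
```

View pics/top0.png

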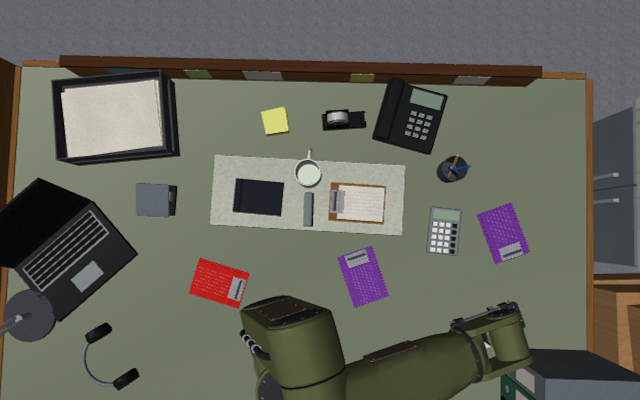

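View pics/scene0.png

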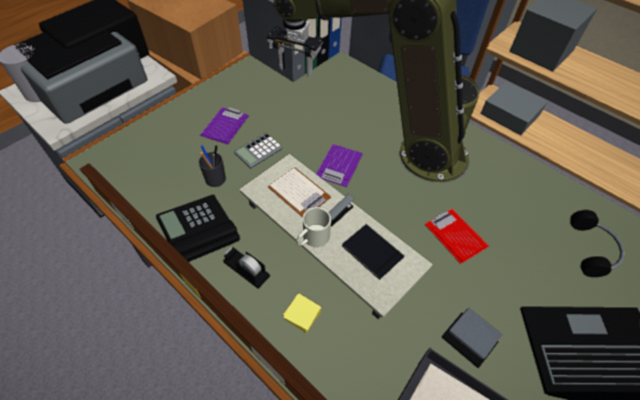

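```bash
sleep 1; ls pics
```

```text
scene0.png
top0.png
top0c.png
```

View pics/top0c.png

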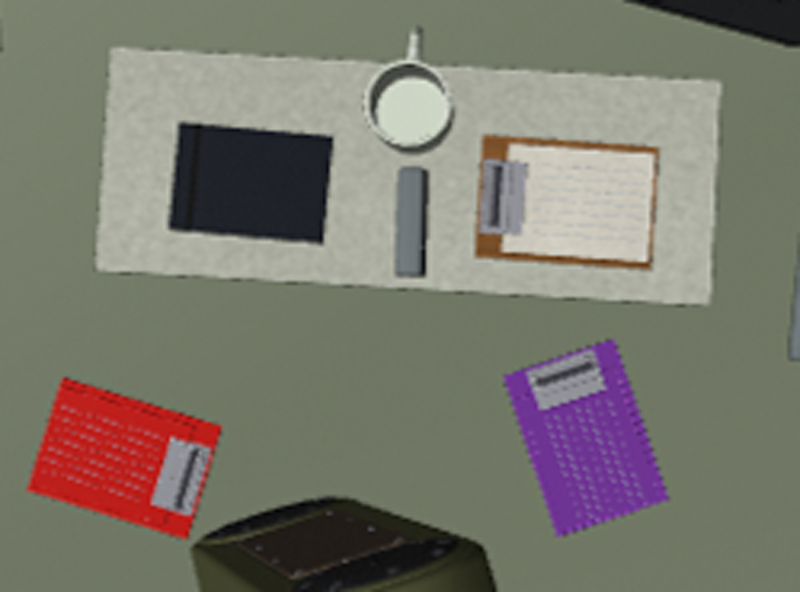

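The look-alikes are red at (218,282), purple at (362,277) and purple at (503,233). All three lie on the desk. The brown board on the riser at (358,203), with its clip at the +y (left) end, is the one that fits, and the enlarged crop confirms it. Next I'll measure its pose.

```bash
cat > h.py <<'E'
import numpy as np, cv2
from scipy.spatial.transform import Rotation as R
from station import ctrl, optics, models
def rot(e): return R.from_euler('xyz',e).as_matrix()
def back(c,px,z):
    px=np.atleast_2d(np.asarray(px,float)); d=np.c_[px,np.ones(len(px))]@np.linalg.inv(c['K']).T@rot(c['orientation']).T
    o=np.array(c['origin']); s=(z-o[2])/d[:,2]; return o+d*s[:,None]
def quad(mask):
    m=mask.astype(np.uint8); cs,_=cv2.findContours(m,cv2.RETR_EXTERNAL,cv2.CHAIN_APPROX_NONE)
    h=cv2.convexHull(max(cs,key=cv2.contourArea)); return cv2.minAreaRect(h), h[:,0,:]
def rect(c,mask,z):
    _,h=quad(mask); w=back(c,h,z)[:,:2]
    (cx,cy),(a,b),ang=cv2.minAreaRect((w*1000).astype(np.float32))
    # express with long axis angle about z relative to y
    if a<b: L,W,th=b,a,ang+90
    else: L,W,th=a,b,ang
    y=((th-90+90)%180)-90
    return np.array([cx,cy]),W,L,np.deg2rad(y)
def proj(c,p):
    p=np.atleast_2d(p); q=(p-c['origin'])@rot(c['orientation'])@c['K'].T; return q[:,:2]/q[:,2:]
E
python3 - <<'E'
from h import *
optics.camera("top"); c=optics.get_calibration("top")
for n,z in [("riser",.085),("clipboard",.09)]:
    for d in models.cut_out(n,"top"):
        print(n,round(d['score'],2),np.round(d['box']),rect(c,d['pixels'],z))
    print([ (round(d['score'],2),back(c,d['at'],.085).round(4)) for d in models.mark_of(n,"top")])
for n in ["clipboard_front","riser_edge"]: print(n,[ (round(d['score'],2),back(c,d['at'],.085).round(4)) for d in models.mark_of(n,"top")])
o=ctrl.get_obs(); print(R.from_euler('xyz',o['eef_rot']).as_matrix().round(3), ctrl.tip_reach)
w=optics.get_calibration("wrist"); print(w); print(rot(w['orientation']).round(3))
E
```

```text
riser 0.79 [209. 156. 405. 238.] (array([535.33581543, -36.99609375]), 227.559326171875, 602.9564819335938, np.float64(-0.035847080378848074))
[(0.84, array([[ 0.5336, -0.039 ,  0.085 ]]))]
clipboard 0.82 [329. 182. 389. 224.] (array([ 510.54968262, -190.72375488]), 122.16590118408203, 172.31153869628906, np.float64(-0.035426966716888074))
clipboard 0.71 [336. 246. 390. 308.] (array([ 284.75640869, -215.78311157]), 117.7426986694336, 166.525634765625, np.float64(-1.197908933208949))
clipboard 0.68 [188. 256. 251. 310.] (array([251.74189758, 228.49449158]), 116.73989868164062, 166.84275817871094, np.float64(-0.281664572160323))
[(0.73, array([[0.2601, 0.2239, 0.085 ]])), (0.63, array([[ 0.5075, -0.1929,  0.085 ]])), (0.62, array([[ 0.2811, -0.2056,  0.085 ]])), (0.59, array([[ 0.4245, -0.6495,  0.085 ]])), (0.43, array([[ 0.5962, -0.0314,  0.085 ]]))]
clipboard_front [(0.67, array([[ 0.2801, -0.1618,  0.085 ]])), (0.62, array([[ 0.4567, -0.1914,  0.085 ]])), (0.62, array([[ 0.4548, -0.6958,  0.085 ]])), (0.59, array([[0.3079, 0.2209, 0.085 ]]))]
riser_edge [(0.57, array([[ 0.4129, -0.0262,  0.085 ]]))]
[[ 0.     0.354 -0.935]
 [-0.    -0.935 -0.354]
 [-1.     0.     0.   ]] 0.019
{'K': array([[342.10704248,   0.        , 316.89863292],
       [  0.        , 342.10704248, 201.53936813],
       [  0.        ,   0.        ,   1.        ]]), 'origin': array([ 0.27355612, -0.48580095,  0.38420563]), 'orientation': array([ 2.84856159e+00, -9.75837991e-04, -1.20957910e+00])}
[[ 0.353 -0.896 -0.27 ]
 [-0.935 -0.338 -0.103]
 [ 0.001  0.289 -0.957]]
```

>>> {"name": "arm_command", "arguments": {"deltas": [{"translation": [-1,0,0],"turn": [0,0,0]},{"translation": [-2.5,-0.4,-0.6],"turn": [0.3,0,0]},{"translation": [-4,-1.2,-1.6],"turn": [0.7,0,0]},{"translation": [-4.3,-2.2,-3],"turn": [1.2,0,0]},{"translation": [-4.3,-3.2,-4.4],"turn": [1.8,0,0]},{"translation": [-4.3,-4.2,-5.8],"turn": [2.4,0,0]},{"translation": [-4.3,-5.2,-7.2],"turn": [3,0,0]},{"translation": [-4.3,-6.2,-8.6],"turn": [3.5,0,0]},{"translation": [-4.3,-7.2,-10],"turn": [4,0,0]},{"translation": [-4.3,-8.1,-11.3],"turn": [4.3,0,0]},{"translation": [-4.3,-8.8,-12.2],"turn": [4.5,0,0]},{"translation": [-4.3,-9.1,-12.6],"turn": [4.55,0,0]}], "gripper": 80}}

```text
time_s: 1.95
ee_pos: [0.4105, -0.1864, 0.3001]
eef_rot: [-2.583, 1.57, 0.525]
force: [-0.6, -0.7, -0.6]
grip_width: 0.0801
```

>>> {"name": "arm_command", "arguments": {"deltas": [{"translation": [0,0,0],"turn": [0,0,0]},{"translation": [0,0,0],"turn": [0,0,0]},{"translation": [0,0,0],"turn": [0,0,0]}]}}

```text
time_s: 2.2
ee_pos: [0.4084, -0.1908, 0.2998]
eef_rot: [0.749, 1.571, -2.428]
force: [0.3, 0.4, -0.7]
grip_width: 0.0798
```

Run:
```python
from h import *
o=ctrl.get_obs(); print(o['ee_pos'],rot(o['eef_rot']).round(3),o['force'],o['time_s'],np.abs(o['joint_vel']).max())
c=optics.get_calibration("wrist"); im=optics.camera("wrist"); cv2.imwrite("pics/w1.png",im[:,:,::-1])
np.savez("w1.npz",im=im,**c); print(c)
```

```text
[ 0.4083697  -0.19080914  0.29982876] [[-0.    -0.036 -0.999]
 [-0.    -0.999  0.036]
 [-1.     0.     0.   ]] [ 0.33129003  0.36841528 -0.66852785] 2.2 0.017239000577746882
{'K': array([[342.10704248,   0.        , 316.89863292],
       [  0.        , 342.10704248, 201.53936813],
       [  0.        ,   0.        ,   1.        ]]), 'origin': array([ 0.49269677, -0.19508859,  0.49168931]), 'orientation': array([ 2.84887377e+00, -1.26866271e-03, -1.60698518e+00])}
```

View pics/w1.png

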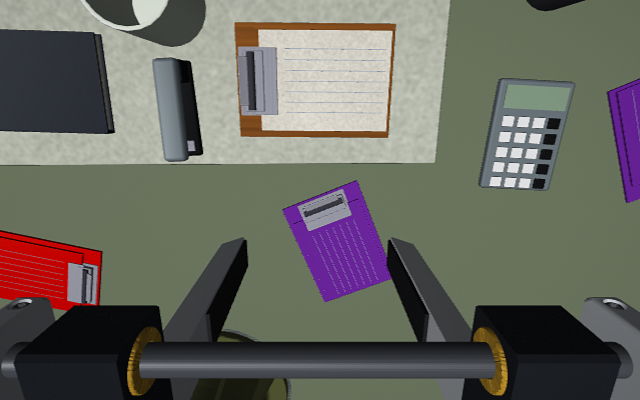

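The wrist view shows the whole board, with its near edge at about row 136, its far edge at about row 24, and the clip on the left. The riser's front edge is at about row 163. I'll fit these lines next.

```bash
cat >> h.py <<'E'
def line_edge(gray,cols,r0,r1,sign):
    # strongest vertical gradient of given sign between rows, subpixel
    g=cv2.GaussianBlur(gray.astype(np.float32),(0,0),1.0); d=np.gradient(g,axis=0)*sign
    pts=[]
    for u in cols:
        s=d[r0:r1,u]; i=int(np.argmax(s)); 
        if 0<i<len(s)-1:
            a,b,c_=s[i-1:i+2]; off=.5*(a-c_)/(a-2*b+c_+1e-9)
        else: off=0
        pts.append((u,r0+i+off))
    return np.array(pts)
def fit(w):
    p=w[:,:2]
    for _ in range(4):
        k=np.polyfit(p[:,1],p[:,0],1); r=p[:,0]-np.polyval(k,p[:,1]); p=p[np.abs(r)<max(2*r.std(),.0003)]
    return k,r.std(),len(p)
E
python3 - <<'E'
from h import *
c=dict(np.load("w1.npz")); im=c['im']; g=im[:,:,2].astype(np.float32) # blue: brown dark
pf=line_edge(g,range(300,425),152,174,-1); ke=fit(back(c,pf,.085))
p=line_edge(g,range(262,385),120,145,1); print(p[::20].round(1)); kn=fit(back(c,p,.090))
p2=line_edge(g,range(265,390),15,30,-1); print(p2[::20].round(1)); kf=fit(back(c,p2,.090))
for n,k in [("edge",ke),("near",kn),("far",kf)]:
    print(n,'x at y=-.19:',np.polyval(k[0],-.19).round(4),'yaw',-np.arctan(k[0][0]).round(4),k[1:])
gt=g.T
l=line_edge(gt,range(30,130),225,247,-1)[:,::-1]; r=line_edge(gt,range(30,130),380,405,1)[:,::-1]
print('left y',back(c,l,.09)[::25].round(4),'right',back(c,r,.09)[::25].round(4))
E
```

```text
[[262.  136.4]
 [282.  136.5]
 [302.  136.5]
 [322.  136.8]
 [342.  137.1]
 [362.  137.1]
 [382.  137.3]]
[[265.   21.9]
 [285.   22.3]
 [305.   22.2]
 [325.   22.6]
 [345.   22.8]
 [365.   23. ]
 [385.   23. ]]
edge x at y=-.19: 0.4192 yaw -0.0338 (np.float64(0.00020484937848392931), 125)
near x at y=-.19: 0.4503 yaw -0.0452 (np.float64(8.835293270576575e-05), 123)
far x at y=-.19: 0.5701 yaw -0.0445 (np.float64(8.589135538254153e-05), 125)
left y [[ 0.5656 -0.1101  0.09  ]
 [ 0.541  -0.1085  0.09  ]
 [ 0.5154 -0.1074  0.09  ]
 [ 0.4888 -0.1061  0.09  ]] right [[ 0.5594 -0.2814  0.09  ]
 [ 0.5348 -0.2807  0.09  ]
 [ 0.5092 -0.2795  0.09  ]
 [ 0.4826 -0.278   0.09  ]]
```

>>> {"name": "arm_command", "arguments": {"deltas": [{"translation": [0,0,-0.7],"turn": [0,0,0]},{"translation": [0,0.1,-2],"turn": [0,0,0]},{"translation": [0,0.1,-3.4],"turn": [0,0,0]},{"translation": [0,0.2,-4.8],"turn": [0,0,0]},{"translation": [0,0.2,-6.2],"turn": [0,0,0]},{"translation": [0,0.2,-7.4],"turn": [0,0,0]},{"translation": [0,0.2,-8.07],"turn": [0,0,0]},{"translation": [1,0.2,-8.07],"turn": [0,0,0]},{"translation": [2.2,0.2,-8.07],"turn": [0,0,0]},{"translation": [3.4,0.2,-8.07],"turn": [0,0,0]},{"translation": [4.4,0.2,-8.07],"turn": [0,0,0]},{"translation": [5,0.2,-8.07],"turn": [0,0,0]}]}}

```text
time_s: 3.25
ee_pos: [0.6087, -0.2035, 0.1714]
eef_rot: [-0.316, 1.567, 2.789]
force: [0.4, 0.1, -0.8]
grip_width: 0.0801
```

>>> {"name": "arm_command", "arguments": {"deltas": [{"translation": [0.4,0,0],"turn": [0,0,0]},{"translation": [0.8,0,0],"turn": [0,0,0]},{"translation": [1,0,0],"turn": [0,0,0]},{"translation": [1,0,0],"turn": [0,0,0]},{"translation": [1,0,0],"turn": [0,0,0]}]}}

```text
time_s: 3.67
ee_pos: [0.6104, -0.2026, 0.1506]
eef_rot: [2.795, 1.57, -0.382]
force: [0.5, -0.8, 0.4]
grip_width: 0.0795
```

Run:
```python
from h import *
o=ctrl.get_obs(); print(o['ee_pos'],rot(o['eef_rot']).round(3).tolist(),o['force'],o['time_s'])
for n in ["wrist","scene","top"]:
    im=optics.camera(n)
    if n=="scene": im=cv2.resize(im[60:300,180:480],None,fx=2.4,fy=2.4)
    cv2.imwrite(f"pics/{n}2.png",im[:,:,::-1])
```

```text
[ 0.61041533 -0.20257122  0.15058059] [[0.001, -0.036, -0.999], [-0.0, -0.999, 0.036], [-1.0, 0.0, -0.001]] [ 0.51165865 -0.77455766  0.37164953] 3.6667
```

View pics/wrist2.png

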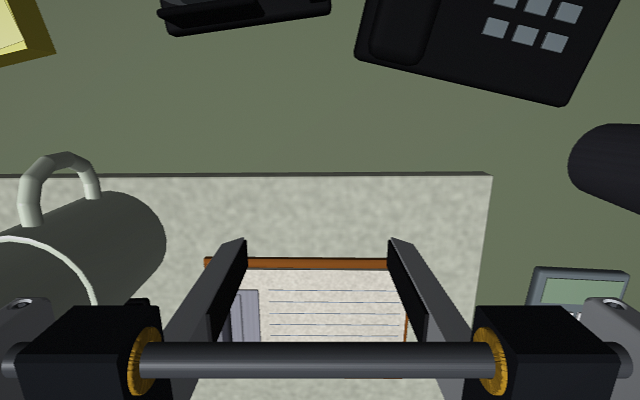

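View pics/scene2.png

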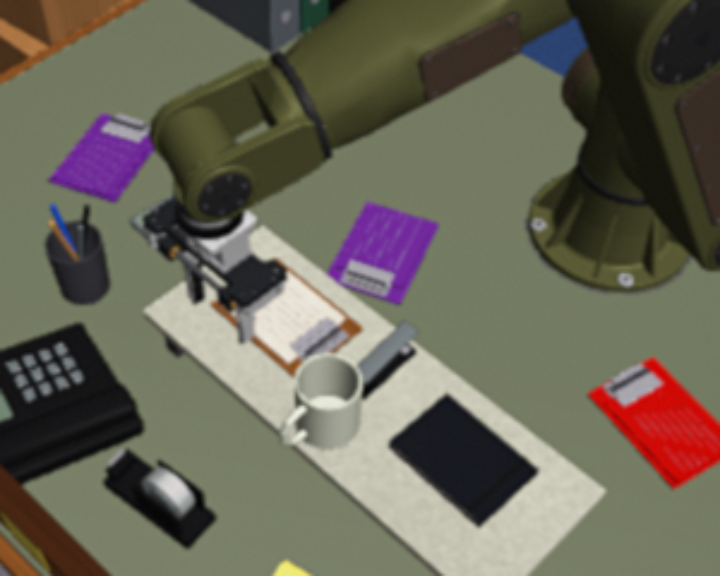

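The fingertips are over the free strip behind the far side. The gripper body is clear of the mug. Going down now.

>>> {"name": "arm_command", "arguments": {"deltas": [{"translation": [0.5,0,0],"turn": [0,0,0]},{"translation": [1.1,0,0],"turn": [0,0,0]},{"translation": [1.5,0,0],"turn": [0,0,0]},{"translation": [1.76,0,0],"turn": [0,0,0]},{"translation": [1.76,0,0],"turn": [0,0,0]},{"translation": [1.76,0,0],"turn": [0,0,0]},{"translation": [1.76,0,0],"turn": [0,0,0]}]}}

```text
time_s: 4.4
ee_pos: [0.6105, -0.2023, 0.1065]
eef_rot: [2.808, 1.57, -0.369]
force: [1.0, 1.5, -0.7]
grip_width: 0.0801
```

Run:
```python
from h import *
o=ctrl.get_obs(); print(o['ee_pos'],o['force'],o['time_s'])
for n in ["wrist"]:
    im=optics.camera(n)
    cv2.imwrite(f"pics/{n}3.png",cv2.resize(im[150:300,130:480],None,fx=2.2,fy=2.2)[:,:,::-1])
```

```text
[ 0.61053846 -0.20232934  0.10654016] [ 0.99820986  1.49257015 -0.69168003] 4.4
```

View pics/wrist3.png

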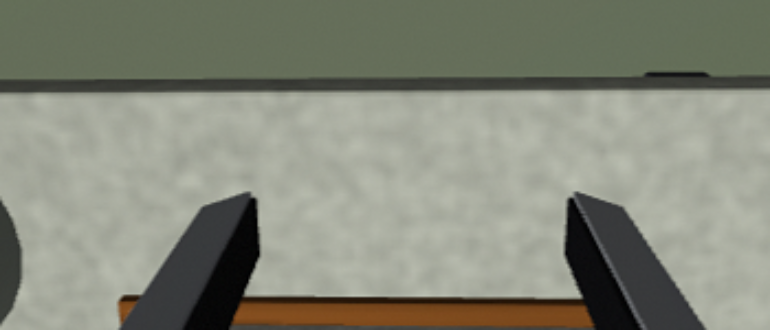

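>>> {"name": "arm_command", "arguments": {"deltas": [{"translation": [0.03,0,0.2],"turn": [0,0,0]},{"translation": [0.03,0,0.5],"turn": [0,0,0]},{"translation": [0.03,0,0.8],"turn": [0,0,0]},{"translation": [0.03,0,1],"turn": [0,0,0]},{"translation": [0.03,0,1.12],"turn": [0,0,0]},{"translation": [0.03,0,1.24],"turn": [0,0,0]},{"translation": [0.03,0,1.36],"turn": [0,0,0]},{"translation": [0.03,0,1.48],"turn": [0,0,0]},{"translation": [0.03,0,1.6],"turn": [0,0,0]},{"translation": [0.03,0,1.72],"turn": [0,0,0]},{"translation": [0.03,0,1.8],"turn": [0,0,0]},{"translation": [0.03,0,1.8],"turn": [0,0,0]}]}}

```text
time_s: 5.45
ee_pos: [0.5649, -0.2007, 0.1051]
eef_rot: [-0.271, 1.571, 2.835]
force: [0.8, 0.0, -0.4]
grip_width: 0.08
```

Run:
```python
from h import *
o=ctrl.get_obs(); print(o['ee_pos'],o['force'],o['time_s'])
c=optics.get_calibration("wrist")
im=optics.camera("wrist"); cv2.imwrite(f"pics/wrist4.png",cv2.resize(im[150:330,130:500],None,fx=2.1,fy=2.1)[:,:,::-1])
im=optics.camera("scene"); cv2.imwrite(f"pics/scene4.png",cv2.resize(im[110:250,220:400],None,fx=4,fy=4)[:,:,::-1])
im=optics.camera("top"); cv2.imwrite(f"pics/top4.png",cv2.resize(im[150:250,260:420],None,fx=5,fy=5)[:,:,::-1])
```

```text
[ 0.56492952 -0.20066169  0.10510802] [ 0.7945929   0.03638961 -0.42314065] 5.45
```

View pics/wrist4.png

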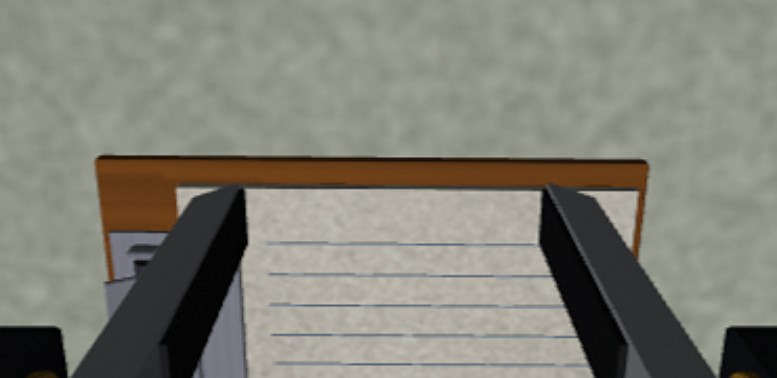

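View pics/scene4.png

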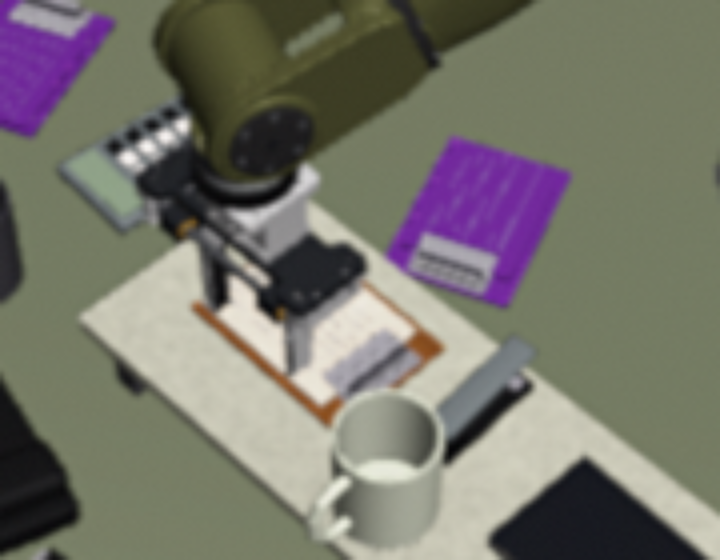

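Run:
```python
from h import *
o=ctrl.get_obs(); c=optics.get_calibration("wrist"); im=optics.camera("wrist"); g=im[:,:,2].astype(float)
print(o['ee_pos'])
Rm=rot(o['eef_rot']); 
for lx in (.019,.0,): 
  for lz in (-.008,.008):
    for ly in (-.04,.04): print(lx,ly,lz,proj(c,o['ee_pos']+Rm@np.array([lx,ly,lz])).round(1))
p=line_edge(g,range(190,420),215,230,-1); print(p[::40].round(1))
for z in (.085,.09): print(fit(back(c,p,z)), np.polyval(fit(back(c,p,z))[0],-.19))
p=line_edge(g,range(260,380),233,243,1); print(p[::40].round(1)); print('pad edge',np.polyval(fit(back(c,p,.094))[0],-.19))
print(back(c,[[240,241]],.09))
```

```text
[ 0.56531319 -0.20063284  0.10510724]
0.019 -0.04 -0.008 [[253.5 220.4]]
0.019 0.04 -0.008 [[375.7 220.3]]
0.019 -0.04 0.008 [[254.8 243. ]]
0.019 0.04 0.008 [[374.5 242.9]]
0.0 -0.04 -0.008 [[247.9 231.2]]
0.0 0.04 -0.008 [[380.9 231.1]]
0.0 -0.04 0.008 [[249.4 255.5]]
0.0 0.04 0.008 [[379.5 255.3]]
[[190.  223.9]
 [230.  224.2]
 [270.  224.6]
 [310.  224.9]
 [350.  225.2]
 [390.  225.5]]
(array([0.04504955, 0.578747  ]), np.float64(5.308630836488077e-05), 230) 0.5701875855673765
(array([0.04504955, 0.58063589]), np.float64(5.183419694651667e-05), 230) 0.5720764737464966
[[260.  239.4]
 [300.  240. ]
 [340.  240.5]]
pad edge 0.563182400380767
[[ 0.56216278 -0.15167018  0.09      ]]
```

View pics/top4.png

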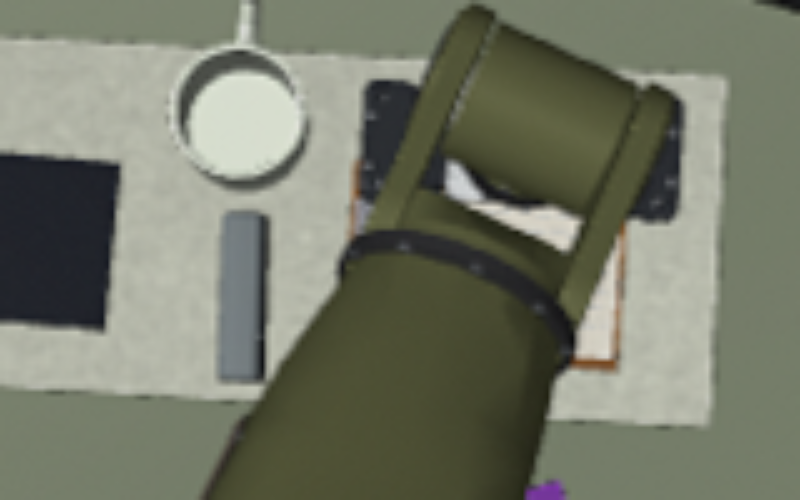

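Run:
```python
from h import *
o=ctrl.get_obs(); Rm=rot(o['eef_rot'])
for n,(r0,r1,a,b) in {"scene":(160,230,250,350),"wrist":(190,300,200,440)}.items():
    im=optics.camera(n); c=optics.get_calibration(n); s=8 if n=="scene" else 3.3
    cr=cv2.resize(im[r0:r1,a:b],None,fx=s,fy=s,interpolation=cv2.INTER_CUBIC)[:,:,::-1].copy()
    for lx,col in ((.019,(0,0,255)),(-.01,(0,255,0))):
        for ly in (-.048,-.04,.04,.048):
            for lz in (-.008,.008):
                p=(proj(c,o['ee_pos']+Rm@np.array([lx,ly,lz]))[0]-[a,r0]+.5)*s
                cv2.circle(cr,tuple(int(v) for v in p),3,col,-1)
    cv2.imwrite(f"pics/{n}5.png",cr)
```

```text
(no output)
```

View pics/scene5.png

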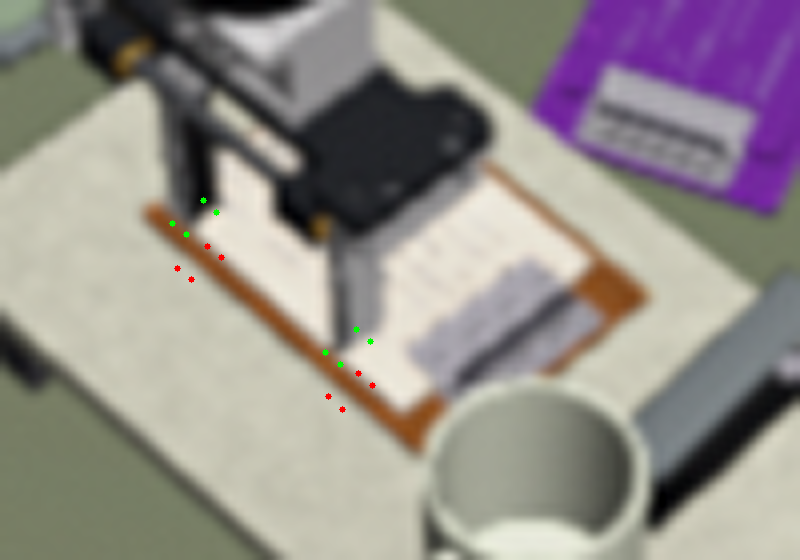

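View pics/wrist5.png

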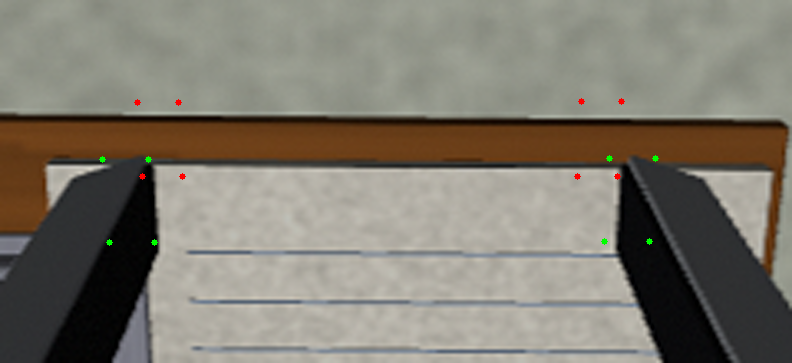

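Both cameras put the real fingertips about 30 mm higher than `ee_pos` with `tip_reach` implies: red is predicted, green is close to what shows. The tips passed over the board without touching it, and it hasn't moved. I'll back out and go lower, guided by the cameras and the contact force.

>>> {"name": "arm_command", "arguments": {"deltas": [{"translation": [0,0,-0.4],"turn": [0,0,0]},{"translation": [0,0,-0.9],"turn": [0,0,0]},{"translation": [0,0,-1.4],"turn": [0,0,0]},{"translation": [0,0,-1.8],"turn": [0,0,0]},{"translation": [0,0,-1.8],"turn": [0,0,0]},{"translation": [0.3,0,-1.8],"turn": [0,0,0]},{"translation": [0.6,0,-1.8],"turn": [0,0,0]},{"translation": [0.8,0,-1.8],"turn": [0,0,0]},{"translation": [0.8,0,-1.8],"turn": [0,0,0]},{"translation": [0.8,0,-1.8],"turn": [0,0,0]}]}}

```text
time_s: 6.58
ee_pos: [0.6098, -0.2022, 0.0847]
eef_rot: [-0.309, 1.57, 2.797]
force: [-0.5, 0.0, 1.0]
grip_width: 0.0801
```

Run:
```python
from h import *
o=ctrl.get_obs(); print(o['ee_pos'],o['force'],o['time_s'])
im=optics.camera("wrist"); cv2.imwrite(f"pics/wrist6.png",cv2.resize(im[150:330,130:500],None,fx=2.1,fy=2.1)[:,:,::-1])
im=optics.camera("scene"); cv2.imwrite(f"pics/scene6.png",cv2.resize(im[150:240,240:360],None,fx=6.5,fy=6.5,interpolation=cv2.INTER_CUBIC)[:,:,::-1])
```

```text
[ 0.60975765 -0.2022178   0.08469234] [-0.50224726  0.02296569  1.02619628] 6.5833
```

View pics/wrist6.png

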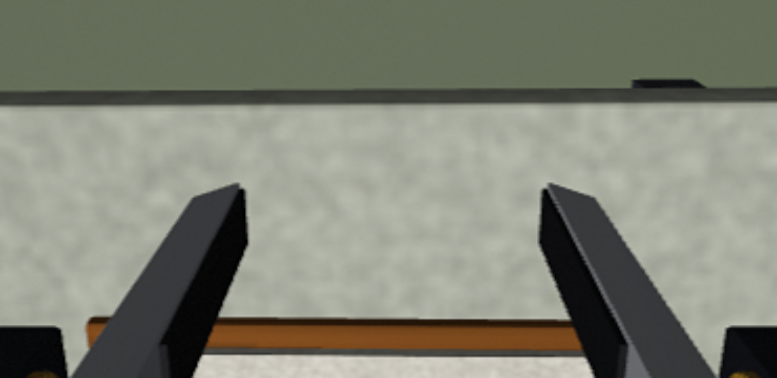

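View pics/scene6.png

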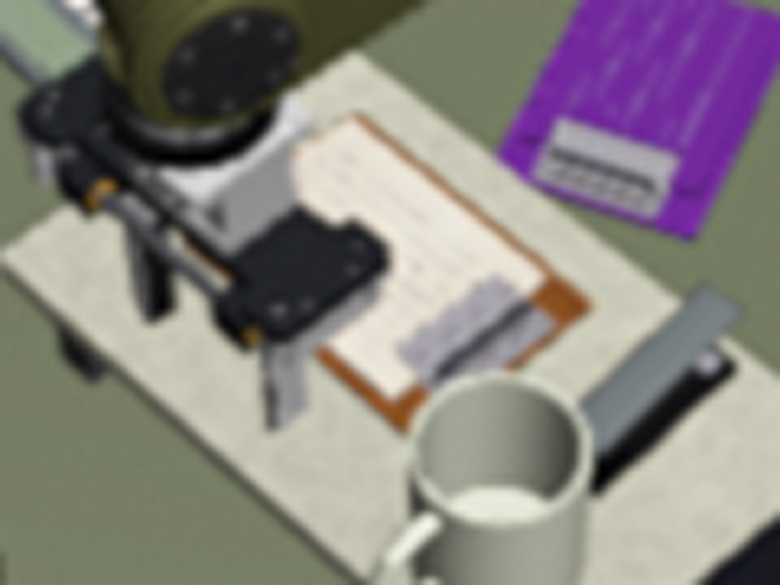

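>>> {"name": "arm_command", "arguments": {"deltas": [{"translation": [0.1,0,0],"turn": [0,0,0]},{"translation": [0.2,0,0],"turn": [0,0,0]},{"translation": [0.28,0,0],"turn": [0,0,0]},{"translation": [0.28,0,0],"turn": [0,0,0]},{"translation": [0.28,0,0],"turn": [0,0,0]}]}}

```text
time_s: 7.1
ee_pos: [0.6101, -0.2022, 0.0779]
eef_rot: [-0.426, 1.571, 2.68]
force: [-0.1, -0.0, -0.1]
grip_width: 0.0801
```

>>> {"name": "arm_command", "arguments": {"deltas": [{"translation": [0.04,0,0],"turn": [0,0,0]},{"translation": [0.08,0,0],"turn": [0,0,0]},{"translation": [0.08,0,0],"turn": [0,0,0]},{"translation": [0.08,0,0],"turn": [0,0,0]}]}}

```text
time_s: 7.43
ee_pos: [0.6102, -0.2022, 0.0761]
eef_rot: [-0.596, 1.571, 2.511]
force: [-0.7, 0.1, -0.3]
grip_width: 0.0802
```

Run:
```python
from h import *
o=ctrl.get_obs(); print(o['ee_pos'],o['force'],o['time_s'])
im=optics.camera("wrist"); cv2.imwrite(f"pics/wrist7.png",cv2.resize(im[150:330,130:500],None,fx=2.1,fy=2.1)[:,:,::-1])
im=optics.camera("scene"); cv2.imwrite(f"pics/scene7.png",cv2.resize(im[150:240,240:360],None,fx=6.5,fy=6.5,interpolation=cv2.INTER_CUBIC)[:,:,::-1])
```

```text
[ 0.61019355 -0.2022309   0.07605193] [-0.74769411  0.14444944 -0.26044746] 7.4333
```

View pics/wrist7.png

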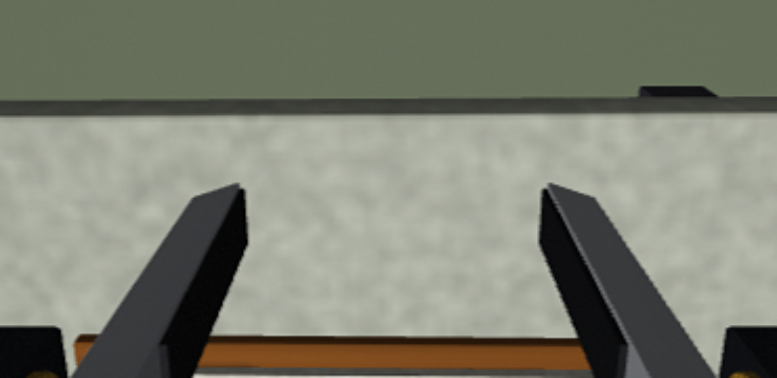

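View pics/scene7.png

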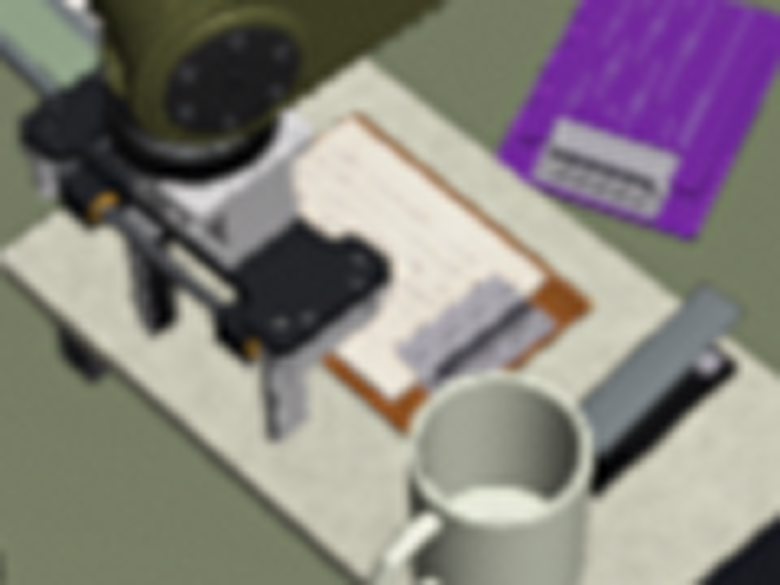

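Run:
```python
from h import *
cw=optics.get_calibration("wrist"); cs=optics.get_calibration("scene")
a=np.array([195,196])/2.1+[130,150]-.25; b=np.array([272,440])/6.5+[240,150]-.4
P=[]
for c in (cw,cs): P.append(c['K']@rot(c['orientation']).T@np.c_[np.eye(3),-np.array(c['origin'])])
X=cv2.triangulatePoints(P[0],P[1],a.reshape(2,1),b.reshape(2,1)); X=(X[:3]/X[3]).ravel(); print(X,proj(cw,X),a,proj(cs,X),b)
# wrist row: where rays meet by z
for z in (.085,.09,.095): print(z,back(cw,[a],z),back(cs,[b],z))
```

```text
[ 0.62111118 -0.15312546  0.0976565 ] [[222.62254836 244.05036405]] [222.60714286 243.08333333] [[281.37614252 217.3748873 ]] [281.44615385 217.29230769]
0.085 [[ 0.61626398 -0.14921999  0.085     ]] [[ 0.61514102 -0.15987817  0.085     ]]
0.09 [[ 0.61840187 -0.15078536  0.09      ]] [[ 0.6173583  -0.15723577  0.09      ]]
0.095 [[ 0.62053977 -0.15235072  0.095     ]] [[ 0.61957558 -0.15459338  0.095     ]]
```

>>> {"name": "arm_command", "arguments": {"deltas": [{"translation": [0.08,0,0],"turn": [0,0,0]},{"translation": [0.12,0,0],"turn": [0,0,0]},{"translation": [0.12,0,0],"turn": [0,0,0]}]}}

```text
time_s: 7.78
ee_pos: [0.6101, -0.2022, 0.0727]
eef_rot: [-0.304, 1.57, 2.802]
force: [-0.5, 0.8, 0.6]
grip_width: 0.0803
```

>>> {"name": "arm_command", "arguments": {"deltas": [{"translation": [0.06,0,0],"turn": [0,0,0]},{"translation": [0.08,0,0],"turn": [0,0,0]},{"translation": [0.08,0,0],"turn": [0,0,0]}]}}

```text
time_s: 8.03
ee_pos: [0.6103, -0.2023, 0.0722]
eef_rot: [2.817, 1.57, -0.36]
force: [-4.4, 1.2, 9.1]
grip_width: 0.0798
```

>>> {"name": "arm_command", "arguments": {"deltas": [{"translation": [0.04,0,0],"turn": [0,0,0]},{"translation": [0.06,0,0],"turn": [0,0,0]},{"translation": [0.06,0,0],"turn": [0,0,0]}]}}

```text
time_s: 8.28
ee_pos: [0.6104, -0.2023, 0.0721]
eef_rot: [2.786, 1.569, -0.391]
force: [-9.1, 3.5, 21.1]
grip_width: 0.08
```

>>> {"name": "arm_command", "arguments": {"deltas": [{"translation": [-0.1,0,0],"turn": [0,0,0]},{"translation": [-0.21,0,0],"turn": [0,0,0]},{"translation": [-0.21,0,0],"turn": [0,0,0]},{"translation": [-0.21,0,0],"turn": [0,0,0]}]}}

```text
time_s: 8.62
ee_pos: [0.6102, -0.2022, 0.0747]
eef_rot: [-0.384, 1.571, 2.723]
force: [0.9, -0.2, 0.8]
grip_width: 0.0801
```

Run:
```python
from h import *
o=ctrl.get_obs(); print(o['ee_pos'],o['force'],o['time_s'])
im=optics.camera("top"); cv2.imwrite(f"pics/top8.png",cv2.resize(im[140:250,200:420],None,fx=3.6,fy=3.6,interpolation=cv2.INTER_CUBIC)[:,:,::-1])
im=optics.camera("scene"); cv2.imwrite(f"pics/scene8.png",cv2.resize(im[150:240,240:360],None,fx=6.5,fy=6.5,interpolation=cv2.INTER_CUBIC)[:,:,::-1])
```

```text
[ 0.6102129  -0.20221439  0.07472591] [ 0.88020195 -0.24632812  0.77856819] 8.6167
```

View pics/top8.png

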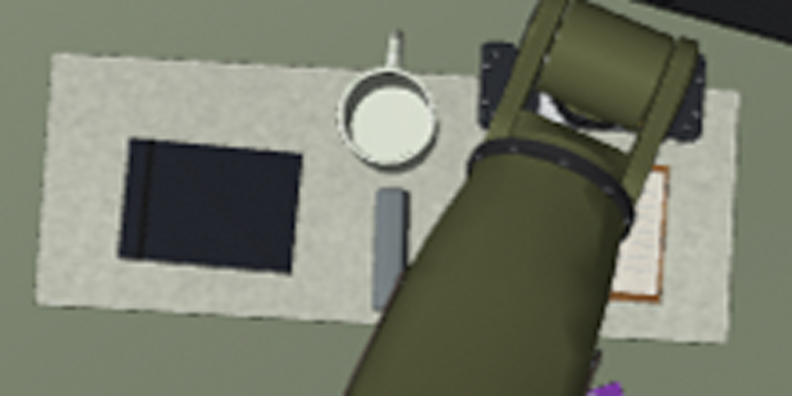

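View pics/scene8.png

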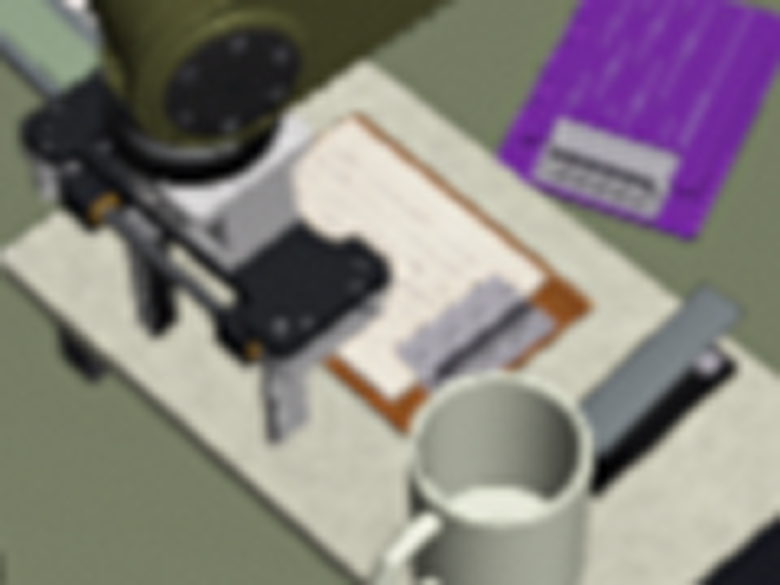

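>>> {"name": "arm_command", "arguments": {"deltas": [{"translation": [0.015,0,0.2],"turn": [0,0,0]},{"translation": [0.015,0,0.5],"turn": [0,0,0]},{"translation": [0.015,0,0.8],"turn": [0,0,0]},{"translation": [0.015,0,1],"turn": [0,0,0]},{"translation": [0.015,0,1.15],"turn": [0,0,0]},{"translation": [0.015,0,1.3],"turn": [0,0,0]},{"translation": [0.015,0,1.45],"turn": [0,0,0]},{"translation": [0.015,0,1.6],"turn": [0,0,0]},{"translation": [0.015,0,1.75],"turn": [0,0,0]},{"translation": [0.015,0,1.9],"turn": [0,0,0]},{"translation": [0.015,0,2],"turn": [0,0,0]},{"translation": [0.015,0,2],"turn": [0,0,0]}]}}

```text
time_s: 9.72
ee_pos: [0.5598, -0.2005, 0.0745]
eef_rot: [-0.263, 1.571, 2.844]
force: [-0.7, 0.0, 0.1]
grip_width: 0.0798
```

Run:
```python
from h import *
o=ctrl.get_obs(); print(o['ee_pos'],o['force'],o['time_s'])
c=optics.get_calibration("wrist");im=optics.camera("wrist"); cv2.imwrite(f"pics/wrist9.png",cv2.resize(im[150:330,130:500],None,fx=2.1,fy=2.1)[:,:,::-1])
im=optics.camera("scene"); cv2.imwrite(f"pics/scene9.png",cv2.resize(im[150:240,240:360],None,fx=6.5,fy=6.5,interpolation=cv2.INTER_CUBIC)[:,:,::-1])
```

```text
[ 0.55981417 -0.20045818  0.07454072] [-0.6929415   0.00757382  0.11380306] 9.7167
```

View pics/wrist9.png

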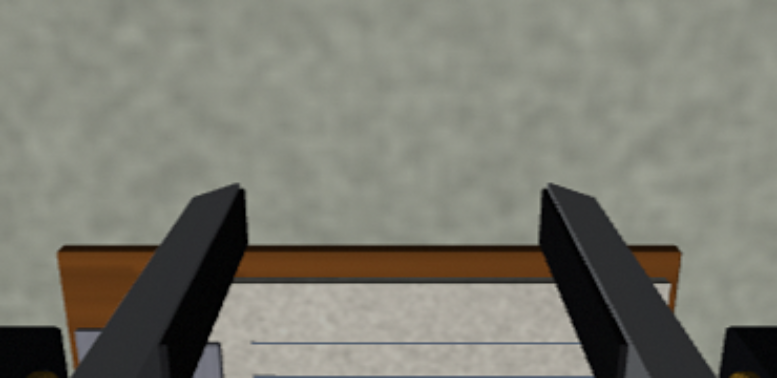

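View pics/scene9.png

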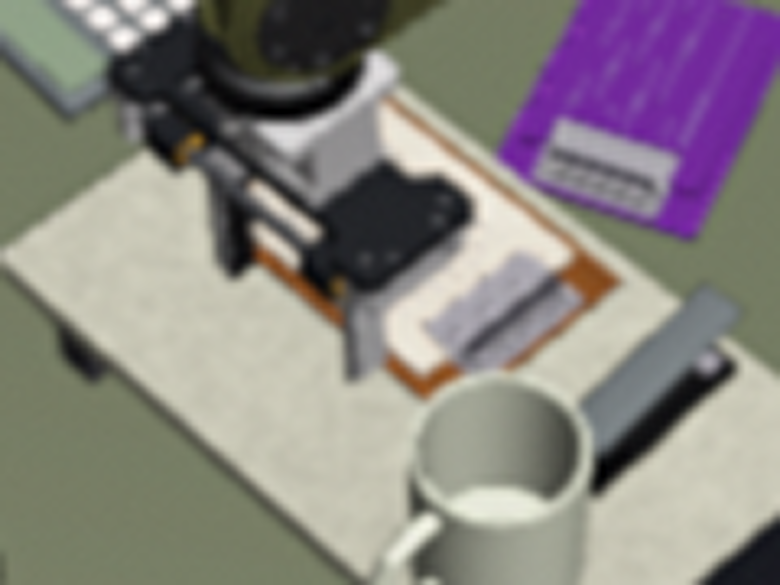

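>>> {"name": "arm_command", "arguments": {"deltas": [{"translation": [0,0,0.12],"turn": [0,0,0]},{"translation": [0,0,0.28],"turn": [0,0,0]},{"translation": [0,0,0.44],"turn": [0,0,0]},{"translation": [0,0,0.6],"turn": [0,0,0]},{"translation": [0,0,0.76],"turn": [0,0,0]},{"translation": [0,0,0.92],"turn": [0,0,0]},{"translation": [0,0,1.08],"turn": [0,0,0]},{"translation": [0,0,1.24],"turn": [0,0,0]},{"translation": [0,0,1.4],"turn": [0,0,0]},{"translation": [0,0,1.56],"turn": [0,0,0]},{"translation": [0,0,1.7],"turn": [0,0,0]},{"translation": [0,0,1.7],"turn": [0,0,0]}]}}

```text
time_s: 10.82
ee_pos: [0.5172, -0.199, 0.0745]
eef_rot: [-0.174, 1.571, 2.932]
force: [0.4, -0.3, 0.2]
grip_width: 0.08
```

Run:
```python
from h import *
o=ctrl.get_obs(); print(o['ee_pos'],o['force'],o['time_s'])
c=optics.get_calibration("wrist");im=optics.camera("wrist"); cv2.imwrite(f"pics/wrist10.png",cv2.resize(im[150:330,130:500],None,fx=2.1,fy=2.1)[:,:,::-1])
g=im[:,:,2].astype(float); p=line_edge(g,range(255,380),262,276,-1); print(p[::30].round(1))
for z in (.085,.09):
  k=fit(back(c,p,z)); print(z,np.polyval(k[0],-.19),k)
im=optics.camera("top"); cv2.imwrite(f"pics/top10.png",cv2.resize(im[140:250,260:420],None,fx=5,fy=5,interpolation=cv2.INTER_CUBIC)[:,:,::-1])
```

```text
[ 0.51716638 -0.19897172  0.07450795] [ 0.35599343 -0.29122941  0.2244612 ] 10.8167
[[255.  266.6]
 [285.  266.6]
 [315.  266.6]
 [345.  266.6]
 [375.  266.6]]
0.085 0.5073520786202662 (array([0.03667629, 0.51432057]), np.float64(8.016444599201604e-06), 125)
0.09 0.5099617034509809 (array([0.03667629, 0.5169302 ]), np.float64(7.795449101055763e-06), 125)
```

View pics/wrist10.png

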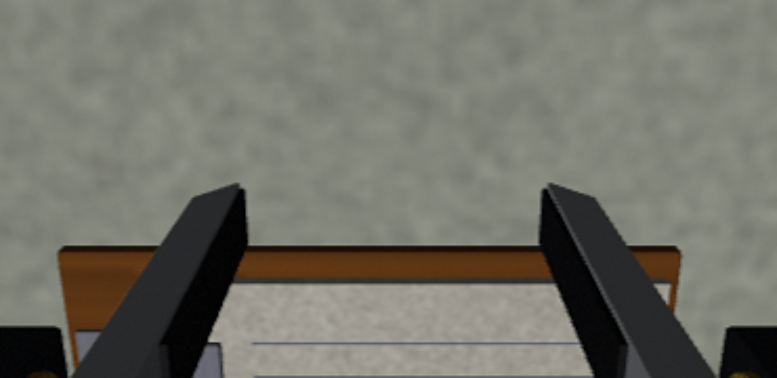

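View pics/top10.png

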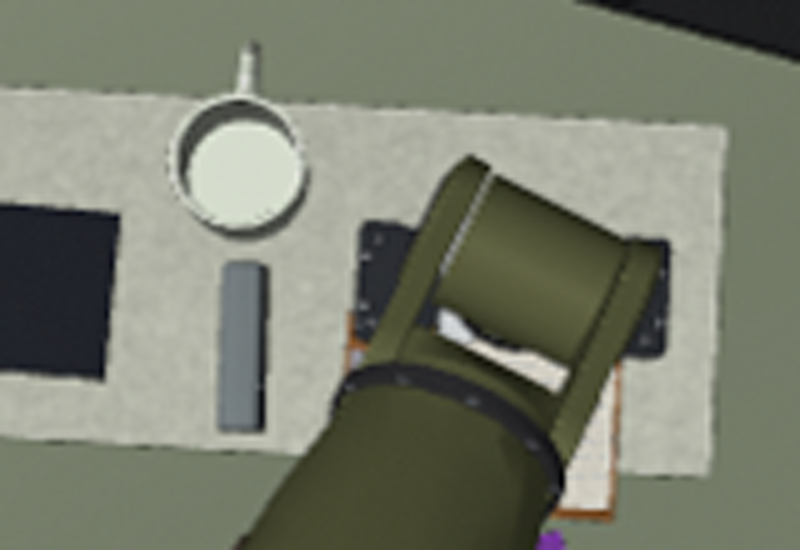

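>>> {"name": "arm_command", "arguments": {"deltas": [{"translation": [0,0,0.1],"turn": [0,0,0]},{"translation": [0,0,0.2],"turn": [0,0,0]},{"translation": [0,0,0.28],"turn": [0,0,0]},{"translation": [0,0,0.28],"turn": [0,0,0]},{"translation": [0,0,0.28],"turn": [0,0,0]},{"translation": [0,0,0],"turn": [0,0,0]},{"translation": [0,0,-0.7],"turn": [0,0,0]},{"translation": [0,0,-1.2],"turn": [0,0,0]},{"translation": [-0.6,0,-1.2],"turn": [0,0,0]},{"translation": [-1.8,0,-1.2],"turn": [0,0,0]},{"translation": [-3.2,0,-1.2],"turn": [0,0,0]},{"translation": [-4.6,0,-1.2],"turn": [0,0,0]}]}}

```text
time_s: 11.92
ee_pos: [0.5478, -0.1998, 0.1904]
eef_rot: [-0.361, 1.569, 2.745]
force: [0.7, -0.5, -0.4]
grip_width: 0.0802
```

>>> {"name": "arm_command", "arguments": {"deltas": [{"translation": [-1.4,0,0.4],"turn": [0,0,0]},{"translation": [-2.8,0,1.4],"turn": [0,0,0]},{"translation": [-4.4,0,2.8],"turn": [0,0,0]},{"translation": [-4.4,0,4],"turn": [0,0,0]},{"translation": [-4.4,0,5],"turn": [0,0,0]},{"translation": [-4.4,0,5.8],"turn": [0,0,0]},{"translation": [-4.4,0,6.5],"turn": [0,0,0]},{"translation": [-4.4,0,6.5],"turn": [0,0,0]},{"translation": [-4.4,0,6.5],"turn": [0,0,0]},{"translation": [-4.4,0,6.5],"turn": [0,0,0]}]}}

```text
time_s: 12.75
ee_pos: [0.386, -0.1944, 0.2996]
eef_rot: [-3.087, 1.571, 0.019]
force: [0.5, 1.1, -0.3]
grip_width: 0.0795
```

Run:
```python
from h import *
o=ctrl.get_obs(); print(o['ee_pos'],o['force'],o['time_s'],np.abs(o['joint_vel']).max())
c=optics.get_calibration("wrist");im=optics.camera("wrist"); cv2.imwrite(f"pics/wrist11.png",im[:,:,::-1])
np.savez("w11.npz",im=im,**c)
```

```text
[ 0.38604885 -0.19441632  0.29955249] [ 0.52452721  1.13540598 -0.25773548] 12.75 0.012065982126595804
```

View pics/wrist11.png

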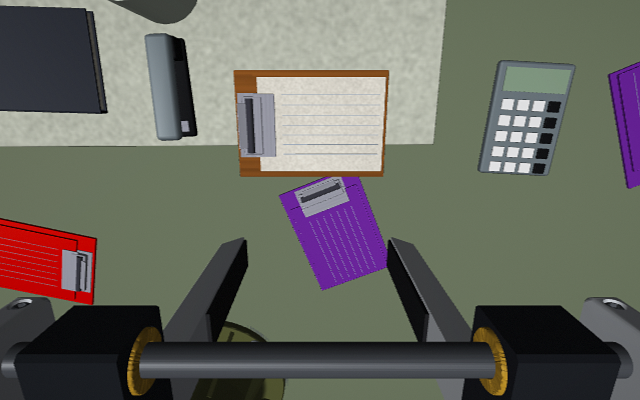

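Run:
```python
from h import *
c=dict(np.load("w11.npz")); im=c['im'].astype(float); B=im[:,:,2]; RmB=im[:,:,0]-im[:,:,1]
p=np.r_[line_edge(B,range(200,228),136,156,-1),line_edge(B,range(395,430),136,156,-1),line_edge(B,range(5,140),136,156,-1)]
ke=fit(back(c,p,.085))
def rep(n,p,z,k0=None):
    k=fit(back(c,p,z)); x=np.polyval(k[0],-.194); print(n,'x',x.round(4),'yaw',-np.arctan(k[0][0]).round(4),'rms',k[1].round(5)); return x
e=rep("edge",p,.085)
n=rep("near",line_edge(RmB,range(245,378),168,184,-1),.09)
f=rep("far",line_edge(B,range(262,384),62,78,-1),.0875)
pn=rep("padnear",line_edge(B,range(262,378),163,174,-1),.094); pf=rep("padfar",line_edge(B,range(262,378),72,84,1),.094)
print('overhang near',(e-n)*1000,'far',(e-f)*1000+120,'pad n',(e-pn)*1000+8,'pad f',(e-pf)*1000+112)
```

```text
edge x 0.4189 yaw -0.0311 rms 0.00013
near x 0.3812 yaw -0.0368 rms 0.00019
far x 0.5011 yaw -0.0358 rms 2e-05
padnear x 0.3888 yaw -0.0363 rms 2e-05
padfar x 0.4936 yaw -0.0355 rms 1e-05
overhang near 37.67601849953506 far 37.745314555749985 pad n 38.08244294815032 pad f 37.30571807205236
```

The overhang is 37.7 mm, and the yaw is within 0.3° of the edge. I'll add one small finishing push of about 2.3 mm with a slight yaw correction.

>>> {"name": "arm_command", "arguments": {"deltas": [{"translation": [0,0,-0.8],"turn": [-0.05,0,0]},{"translation": [0,0,-2.2],"turn": [-0.05,0,0]},{"translation": [0,0,-3.6],"turn": [-0.05,0,0]},{"translation": [0,0,-5],"turn": [-0.05,0,0]},{"translation": [0,0,-6],"turn": [-0.05,0,0]},{"translation": [0.5,0,-6.4],"turn": [-0.05,0,0]},{"translation": [1.6,0,-6.4],"turn": [-0.05,0,0]},{"translation": [3,0,-6.4],"turn": [-0.05,0,0]},{"translation": [4.4,0,-6.4],"turn": [-0.05,0,0]},{"translation": [5.8,0,-6.4],"turn": [-0.05,0,0]},{"translation": [7,0,-6.4],"turn": [-0.05,0,0]},{"translation": [7.8,0,-6.4],"turn": [-0.05,0,0]}]}}

```text
time_s: 13.8
ee_pos: [0.5447, -0.1991, 0.1004]
eef_rot: [-0.396, 1.566, 2.715]
force: [-0.1, -0.9, -0.4]
grip_width: 0.0799
```

>>> {"name": "arm_command", "arguments": {"deltas": [{"translation": [0.5,0,0],"turn": [0,0,0]},{"translation": [0.9,0,0],"turn": [0,0,0]},{"translation": [1.15,0,0],"turn": [0,0,0]},{"translation": [1.2,0,0],"turn": [0,0,0]},{"translation": [1.2,0,0],"turn": [0,0,0]},{"translation": [1.2,0,0],"turn": [0,0,0]}]}}

```text
time_s: 14.3
ee_pos: [0.5458, -0.2002, 0.0755]
eef_rot: [2.761, 1.569, -0.411]
force: [0.3, 0.1, -0.7]
grip_width: 0.0802
```

>>> {"name": "arm_command", "arguments": {"deltas": [{"translation": [0.03,0,0.2],"turn": [0,0,0]},{"translation": [0.03,0,0.5],"turn": [0,0,0]},{"translation": [0.03,0,0.8],"turn": [0,0,0]},{"translation": [0.03,0,1],"turn": [0,0,0]},{"translation": [0.03,0,1.15],"turn": [0,0,0]},{"translation": [0.03,0,1.25],"turn": [0,0,0]},{"translation": [0.03,0,1.33],"turn": [0,0,0]},{"translation": [0.03,0,1.41],"turn": [0,0,0]},{"translation": [0.03,0,1.46],"turn": [0,0,0]},{"translation": [0.03,0,1.49],"turn": [0,0,0]},{"translation": [0.03,0,1.49],"turn": [0,0,0]},{"translation": [0.03,0,1.49],"turn": [0,0,0]}]}}

```text
time_s: 15.3
ee_pos: [0.5081, -0.1988, 0.0737]
eef_rot: [0.844, 1.571, -2.328]
force: [0.8, 0.4, 0.0]
grip_width: 0.08
```

>>> {"name": "arm_command", "arguments": {"deltas": [{"translation": [0,0,0],"turn": [0,0,0]},{"translation": [0,0,-0.3],"turn": [0,0,0]},{"translation": [0,0,-0.9],"turn": [0,0,0]},{"translation": [0,0,-1.4],"turn": [0,0,0]},{"translation": [0,0,-1.4],"turn": [0,0,0]},{"translation": [-0.8,0,-1.4],"turn": [0,0,0]},{"translation": [-2.2,0,-1.4],"turn": [0,0,0]},{"translation": [-3.6,0,-1.4],"turn": [0,0,0]},{"translation": [-5,0,-1.4],"turn": [0,0,0]},{"translation": [-6.4,0,-1.2],"turn": [0,0,0]},{"translation": [-7.8,0,0],"turn": [0,0,0]},{"translation": [-9,0,1.2],"turn": [0,0,0]}]}}

```text
time_s: 16.3
ee_pos: [0.4809, -0.1977, 0.2962]
eef_rot: [-0.218, 1.57, 2.894]
force: [0.0, -0.6, 0.7]
grip_width: 0.0798
```

>>> {"name": "arm_command", "arguments": {"deltas": [{"translation": [0,0,1.2],"turn": [0,0,0]},{"translation": [0,0,2.4],"turn": [0,0,0]},{"translation": [0,0,3.4],"turn": [0,0,0]},{"translation": [0,0,3.8],"turn": [0,0,0]},{"translation": [0,0,3.8],"turn": [0,0,0]},{"translation": [0,0,3.8],"turn": [0,0,0]},{"translation": [0,0,3.8],"turn": [0,0,0]}]}}

```text
time_s: 16.88
ee_pos: [0.3875, -0.1951, 0.2948]
eef_rot: [-0.756, 1.57, 2.355]
force: [0.9, 0.3, -0.9]
grip_width: 0.0797
```

Run:
```python
from h import *
o=ctrl.get_obs(); print(o['ee_pos'],o['force'],o['time_s'],np.abs(o['joint_vel']).max())
c=optics.get_calibration("wrist");im=optics.camera("wrist"); cv2.imwrite(f"pics/wrist12.png",im[:,:,::-1])
np.savez("w12.npz",im=im,**c)
for n in ("scene","top"):
    t=optics.camera(n); cv2.imwrite(f"pics/{n}12.png",t[:,:,::-1])
im=im.astype(float); B=im[:,:,2]; RmB=im[:,:,0]-im[:,:,1]
p=np.r_[line_edge(B,range(200,228),130,156,-1),line_edge(B,range(395,430),130,156,-1),line_edge(B,range(5,140),130,156,-1)]
def rep(n,p,z,k0=None):
    k=fit(back(c,p,z)); x=np.polyval(k[0],-.194); print(n,p[-1].round(1),'x',x.round(4),'yaw',-np.arctan(k[0][0]).round(4),'rms',k[1].round(5)); return x
e=rep("edge",p,.085)
n=rep("near",line_edge(RmB,range(245,378),168,190,-1),.09)
f=rep("far",line_edge(B,range(262,384),62,82,-1),.0875)
print('overhang near',(e-n)*1000,'far',(e-f)*1000+120)
```

```text
[ 0.38754863 -0.19512833  0.29480977] [ 0.88936825  0.31040239 -0.85660281] 16.8833 0.010106047068667278
edge [139.  146.4] x 0.4185 yaw -0.0308 rms 7e-05
near [377.  180.3] x 0.3787 yaw -0.0332 rms 0.0005
far [383.  73.] x 0.4987 yaw -0.0313 rms 1e-05
overhang near 39.815089320722805 far 39.81095381036954
```

View pics/wrist12.png

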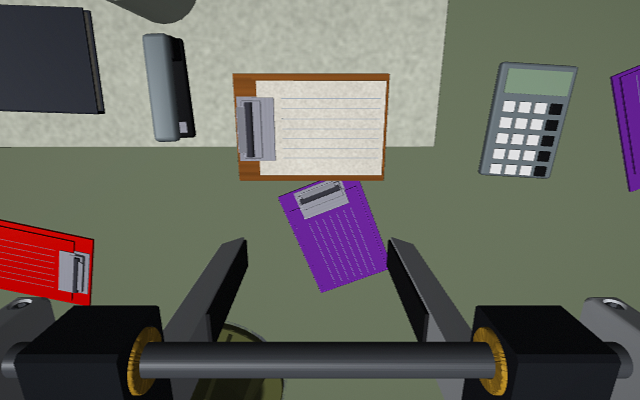

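View pics/scene12.png

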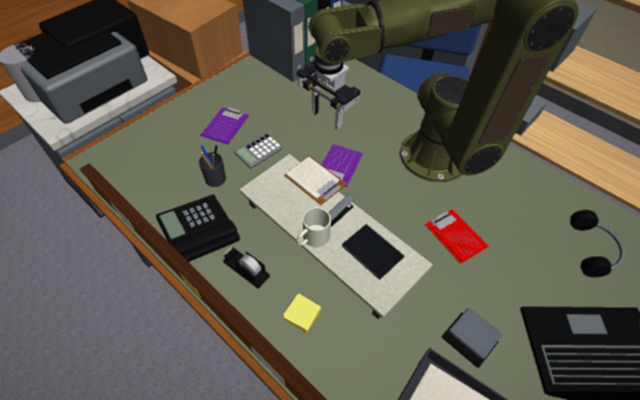

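View pics/top12.png

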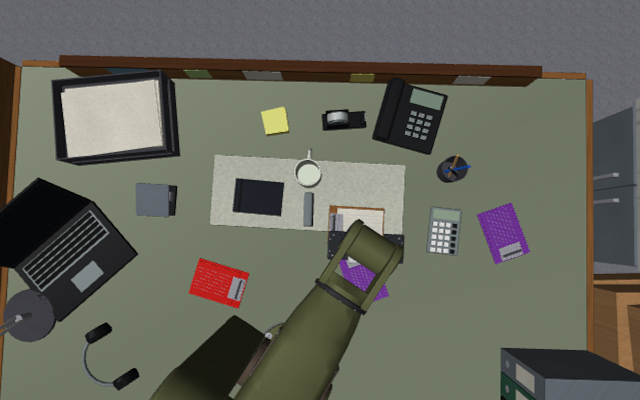

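The overhang is 39.8 mm and the board is square to within about 0.002 rad. Everything else is where it was, and the arm is clear, so I'm handing in.

```bash
python3 -c "
from station import ctrl
print(ctrl.hand_in())"
```

```text
the job is handed in; nothing more can be done
None
```

The clipboard now sticks out over the riser's front edge by about 39.8 mm, measured from both its near and far sides in the last wrist picture. It is square to the edge within about 0.002 rad. I slid it there with the two open fingertips against its far long side, in two pushes and one small correction of about 2 mm. I handed the job in at about 17 s with the arm lifted clear.

- **Fingertips sat higher than stated:** `ee_pos` with `tip_reach` put them about 30 mm too low. The first push attempt therefore passed over the board without touching it.
- **Riser was touched:** I found the true height by lightly pressing the riser behind the board, with up to about 21 N, then lifted 2 mm before pushing. This was the only force above sensor noise in the readings, which come at the end of each move.
- **Other objects:** in the final top and scene views the notebook, mug, stapler, desk items and the red and purple look-alikes look unmoved. I checked this by eye and did not measure them.
- **Yaw readings disagreed slightly:** the riser's edge read -0.034 rad in the first picture and -0.031 in the later ones. I used the later value.

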